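Clamp a blank in the cam jig

TASK

Clamp the loose wooden blank in the cam jig, ready for routing. With a fingertip, first slide it across the jig until its long edge lies flat along the fence (the longer of the two wooden strips), then push the cam's lever round clockwise, seen from above, all the way to the dowel it rests on, so that the cam holds the blank tight in the corner between fence and end stop. Only push: take neither the lever nor the blank between the fingers, keep the blank flat on the jig, and leave the other things on the bench where they stand.

Things in the scene. Friction and masses are not known exactly. Their poses are not given: they have to be found in the camera images.
- jig: Clamping jig fixed to the bench: pale plywood base board, x -135 to 135, y -225 to 200 mm in its frame, 18 mm thick, at a yaw of -0.35 to 0.3 rad. Origin on the bench, z up. Fence along its +x side, end stop on its +y side, cam on its -y side; the -x side is open. Two fixed black star knobs, 28 mm tall, stand on the base at x = -110 and 112, y = 172 mm
- fence (a point): Middle of the upper edge of the fence's working face, at x = 95 mm of the jig. The face looks to the jig's -x. The fence is a wooden strip 155 mm long (jig y -50 to 105 mm), 30 mm wide, 16 mm tall on the base (top 34 mm above the bench)
- end_stop (a point): Middle of the upper edge of the end stop's working face, at y = 120 mm of the jig. The face looks to the jig's -y. The stop is a wooden strip 88 mm long (jig x -7 to 81 mm), 30 mm wide, 16 mm tall on the base
- dowel (a point): Top of the upright wooden dowel, 10 mm thick and 20 mm tall on the base, at x = -60, y = -69 mm of the jig; the closed lever comes to rest with its side on it
- panel: The blank: loose dark board 110 (x) by 160 (y) by 22 mm, about 0.27 kg, flat on the base (top 40 mm above the bench). Origin: centre of its underside. In the corner its origin is at jig x = 40, y = 40 mm, axes parallel. It starts 15 to 45 mm short of the fence, 4 to 9 mm short of the end stop, up to 0.05 rad askew; closing the cam pushes it the last millimetres to the end stop
- cam (a joint): Angle of the black cam lever, rad: 0 = fully open, growing clockwise seen from above. In the jig's frame it points along (cos a, sin a), a = 5.323 - value: at 0 to -y and a little +x, at 2.18 to -x. It starts at 0 to 0.28. The cam squeezes the seated blank from about 1.9; travel ends on the dowel at 2.22. It stays where left; 1 to 2 N on its end moves it, up to about 15 N at the last
- cam_bolt (a point): On the axis of the cam's bolt (the lever's pivot), level with the cam's top face, 37 mm above the bench, at jig x = 40, y = -85 mm. The cam is a black disc of radius 34 mm, 18 mm thick, bolted 12 mm off centre, 1.5 mm above the base; the steel bolt head stands 8 mm above it
- lever_end (a point): Top of the lever near its free end, on its centre line, 115 mm from the bolt axis, 37 mm above the bench. The lever is a black bar 18 mm thick (19.5 to 37.5 mm above the bench), straight and 22 mm wide from 75 mm out to its round end 126 mm from the bolt axis; nearer in it widens into the cam disc
- glue: Bystander: white glue bottle with a grey cap, 56 mm wide, 150 mm tall, standing on the bench beyond the end stop; origin under its centre
- parts_bin: Bystander: open yellow plastic bin, 100 by 75 by 55 mm, standing on the bench beyond the end stop; origin under its centre
- loose_knob: Bystander: loose black star knob, about 49 mm wide, on its head with its steel stud up, 63 mm tall, on the bench behind the fence; origin under its centre
- bolt: Bystander: steel hexagon bolt standing on its head, 53 mm tall, on the bench beside the lever's end of the jig; origin under its centre
Not all that is in view belongs to the job. Of the things that look like the panel, the largest one is meant.

How it is judged (in metres and radians):
On the way:
1. the blank lies along the fence while the cam lever is still open (x of panel in the frame of jig above 0.036 m and angle between the y axis of panel and the y axis of jig, either way round below 0.04 rad and value of joint cam below 0.8 rad), for 0.1 s.
At the end, for the whole second after the job is handed in: The lever is closed (joint above 2.0 rad), the cam presses on the blank with more than 4 N, and the blank lies flat and still in the corner: within 3 mm of the fence and of the end stop, within 0.025 rad of parallel (value of joint cam above 2 rad and contact force between panel and cam above 4 N and x of panel in the frame of jig above 0.037 m and y of panel in the frame of jig above 0.037 m and angle between the y axis of panel and the y axis of jig, either way round below 0.025 rad and angle between panel's own z axis and vertical below 0.04 rad and z of panel in the frame of jig below 0.022 m and linear speed of panel below 0.01 m/s); the robot touches nothing.
It fails at once if the blank is lifted or tipped (z of panel in the frame of jig above 0.027 m or angle between panel's own z axis and vertical above 0.12 rad).
It fails at once if the lever is taken between the fingers (the grasp point comes within 7 mm of its centre line, low enough for a finger on each side) (y of the grasp point in the frame of cam between -0.007 and 0.007 m and x of the grasp point in the frame of cam between 0.03 and 0.128 m and z of the grasp point in the frame of cam below 0.028 m).
It fails at once if another thing on the bench is moved by more than 20 mm (distance of any of glue, parts_bin, loose_knob, bolt from where it was at the start of the episode above 0.02 m).
It also fails if it takes over 51 s, if anything falls off the work surface, if the arm or the gripper's body presses on something with over 40 N, if the wrist force passes 120 N, or if a joint passes its speed limit or range.

ROBOT

A 6-joint arm with a two-finger parallel gripper is mounted at the origin on the work surface. World frame = base frame: x ahead of the robot, y to its left, z up, the work surface at z = 0. Lengths are in mm, angles in rad, forces in N, time in s.
With the tool pointing down it reaches from about 225 to 725 mm from the base axis. Payload 3.1 kg.
Tool frame: the origin (TCP) lies midway between the tips of the shut fingers; the grasp point (between the pads) lies 19 mm behind it; z points along the fingers, y is the direction in which the jaws open and shut (so a half turn about z gives the same grasp; the last joint's range is limited). The gripper opens to 85 mm and grips with 20 to 120 N. Pads are 22 mm wide; open, the fingers measure 114 mm over their backs; the gripper's body (76 mm by 85 mm) begins 54 mm behind the grasp point. The pads swing forward as they close: fully open they stand 13 mm farther back than shut.
Start: joints at [-1.429, 0.048, 0.099, 1.622, 0, 1.443], TCP at [139.918, -506.004, 193.412] pointing down, gripper open.
Joint ranges: [-2.91, 2.91], [-0.99, 1.94], [-1.21, 1.42], [-2.12, 2.29], [-1.49, 1.47], [-3.14, 3.14]. Speed limits (rad/s): [2.79, 2.79, 3.14, 3.14, 3.14, 3.14].

INTERFACE

Orientations are given as a 3x3 rotation matrix whose columns are the frame's x, y, z axes.
In Python, from rig import telemetry, optics, r gives the robot as it stands.
- The arm moves only by the tool jog_arm, never from a script. Its arguments are lists of equal length, an entry for each row: "delta_pos": the shift along the tool's x, y, z in cm, a list of three; "roll": the turn about the tool's z in degrees. A call has 1 to 20 rows; each row shifts and turns the commanded pose from where the row before left it, along the tool's axes as they then stand; what a row does not reach is not made up. A row lasts 1/10 s, in which the tool goes at most 50 mm and 8.59 degrees, less where a joint would pass 70% of its speed; a pose out of reach is approached as far as the arm can. A call with a gripper value outside its range is refused whole. "gripper" is the opening, from 0 (shut) to 1 (fully open), set as the call begins (left out, the last holds). The fingers move at their own pace and stop on an object; "force" is the grip in N (left out, the last holds). Time passes only in rows, so rows that do not move let the fingers close. It gives the time, the measured TCP pose, the force and the opening at its end, in the units of the state.
- telemetry.sense(): the state, without advancing time (a new reading comes with each control period).
- optics.read_camera(name): name is "scene" or "top" or "wrist"; returns (picture, depth): 480x640x3 uint8, red, green, blue; 480x640 float32, mm along the optical axis (not along the pixel's ray), 0 where there is no reading.
- optics.get_calibration(name): a dict with "intrinsics" (3x3 intrinsics, pixels), "eye" and "orientation" of the camera in the world; the wrist camera has in their place "mount" (4x4, takes a point from camera to tool coordinates, whose origin is the TCP and whose axes are the flange's). Camera axes: x right, y down, z forward; pixel columns grow to the right and rows downward; lengths in mm; the calibration is good to about 2 mm. The wrist camera is an equidistant fisheye: a pixel r from the principal point sees the ray r / f radians off the axis. A picture is of the moment at which its call begins: read the wrist's pose just before it. get_calibration takes no time and is no camera call.
- r.job_done(): hands the job in, once; it reports no verdict.
The state is a dict: "time_s": time; "qpos": joint angles; "joint_velocities": joint speeds; "joint_torque": joint torques, N m; "eef_pos": TCP position; "ee_rot": TCP orientation; "contact_force": force on the tool from outside, world axes, zero at the start; "torque": the same for the moment, N m; "grip_width": finger opening in mm.
Only numpy, scipy, OpenCV 4.12 (cv2) and the standard library are available. Lean on these libraries where they do the work, as an engineer would, in place of code of your own. Each camera call takes 0.05 s, during which the arm holds its last target.

## Working session

There is one attempt and no reset: what is moved stays moved. The work goes in short steps, Python scripts to look and compute and a tool call to move; the robot and the scene stay as the last step left them, time stands still between calls to the robot, and variables do not carry over. Pictures are saved under pics/ and viewed, and the job is handed in when it is done.

Besides the shell and the picture viewer there is one more tool, called after "Emit:" as name(argument=value, ...), one argument or row to a line, values as JSON. jog_arm: Moves the arm, as the interface text tells. Its arguments: {"type":"object","properties":{"delta_pos":{"type":"array"},"roll":{"type":"array"},"gripper":{"type":"number"},"force":{"type":"number"}},"required":["delta_pos","roll"]}

```bash
ls; mkdir -p pics
python3 - <<'E'
from rig import telemetry, optics, r
import cv2, numpy as np
s=telemetry.sense()
print(s)
for n in ("scene","top"):
    p,d=optics.read_camera(n)
    cv2.imwrite(f"pics/{n}0.png",p[:,:,::-1]); np.savez(f"{n}0.npz",p=p,d=d)
    print(n,optics.get_calibration(n))
print(optics.get_calibration("wrist"))
E
```

```text
pics
{'time_s': 0.0, 'qpos': array([-1.42882953e+00,  4.87031889e-02,  9.75952851e-02,  1.62197277e+00,
       -1.96210921e-05,  1.44297575e+00]), 'joint_velocities': array([-0.00059112, -0.00084718, -0.00097443, -0.00092538, -0.00064202,
       -0.00117123]), 'joint_torque': array([-1.04247520e-03, -3.38779879e+01,  3.20016360e+01,  2.04017898e-02,
       -3.00482334e-04, -3.41308080e-06]), 'eef_pos': array([ 139.79926325, -505.33295562,  192.24069344]), 'ee_rot': array([[ 9.63827628e-01,  2.66526144e-01, -3.42636012e-04],
       [ 2.66526225e-01, -9.63825020e-01,  2.25858347e-03],
       [ 2.71730382e-04, -2.26820664e-03, -9.99997391e-01]]), 'contact_force': array([ 0.50306986, -0.5527847 ,  0.45852414]), 'torque': array([-0.03548021, -0.00204845,  0.00774503]), 'grip_width': 85.02199279309733}
scene {'intrinsics': array([[455.37681644,   0.        , 325.74005779],
       [  0.        , 455.37681644, 242.349958  ],
       [  0.        ,   0.        ,   1.        ]]), 'eye': array([ 865.99637165, -396.17810286,  788.07060888]), 'orientation': array([[ 0.82170211,  0.44389485, -0.357
[... 322 characters left out ...]
, 1059.64203874]), 'orientation': array([[ 0.00209779, -0.99841719,  0.0562025 ],
       [-0.99997323, -0.00170041,  0.00711737],
       [-0.00701054, -0.05621593, -0.99839402]])}
{'intrinsics': array([[371.64829954,   0.        , 314.97631803],
       [  0.        , 371.64829954, 239.24663227],
       [  0.        ,   0.        ,   1.        ]]), 'mount': array([[-4.66735243e-05, -9.60121589e-01, -2.79582784e-01,
         7.18345805e+01],
       [ 9.99999967e-01, -1.14985143e-04,  2.27933189e-04,
        -7.67790524e-01],
       [-2.50991442e-04, -2.79582764e-01,  9.60121563e-01,
        -1.80274643e+02],
       [ 0.00000000e+00,  0.00000000e+00,  0.00000000e+00,
         1.00000000e+00]])}
```

View pics/top0.png

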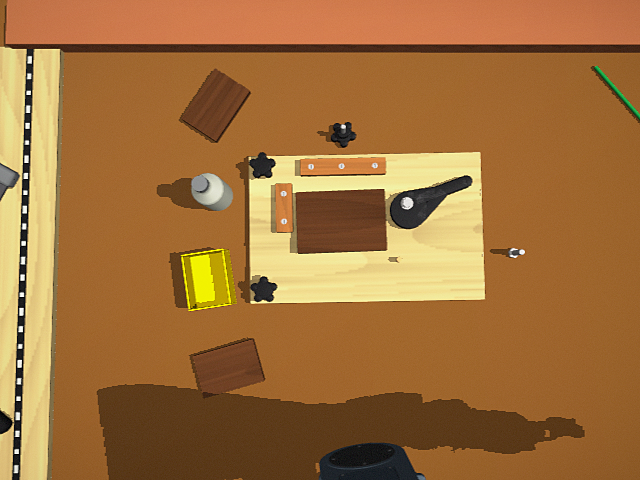

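View pics/scene0.png

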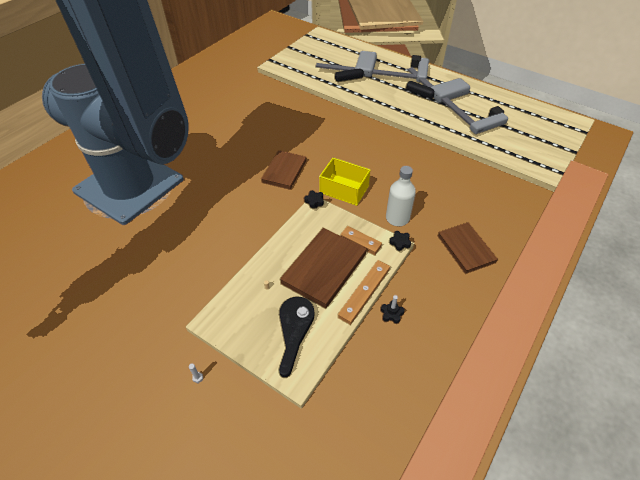

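```bash
cat > h.py <<'E'
import numpy as np, cv2
from rig import telemetry, optics, r
def cloud(n,d):
    c=optics.get_calibration(n);K=c["intrinsics"];v,u=np.mgrid[0:480,0:640]
    X=np.stack([(u-K[0,2])/K[0,0]*d,(v-K[1,2])/K[1,1]*d,d],-1)
    return X@np.asarray(c["orientation"]).T+np.asarray(c["eye"])
def topmeasure(p,d,roi=(140,310,240,500),verbose=True):
    P=cloud("top",d);v0,v1,u0,u1=roi
    m=np.zeros((480,640),bool);m[v0:v1,u0:u1]=True
    hsv=cv2.cvtColor(p,cv2.COLOR_RGB2HSV);z=P[...,2]
    return P,m,hsv,z
E
python3 - <<'E'
from h import *
f=np.load("top0.npz");p,d=f["p"],f["d"]
P,m,hsv,z=topmeasure(p,d)
for u,v in [(300,280),(340,220),(290,210),(340,166),(410,215),(465,183),(451,190),(340,320),(395,259)]:
    print(u,v,P[v,u].round(1),hsv[v,u])
# board: everything higher than 10mm in roi
b=(m&(z>9)).astype(np.uint8)
cs,_=cv2.findContours(b,cv2.RETR_EXTERNAL,cv2.CHAIN_APPROX_NONE);c=max(cs,key=cv2.contourArea)
print(cv2.minAreaRect(c), cv2.contourArea(c))
E
```

```text
300 280 [443.7 131.   16. ] [ 23 107 234]
340 220 [551.   58.7  37.1] [ 10 159 106]
290 210 [569.5 148.7  31.5] [ 13 174 216]
340 166 [648.7  58.8  35.6] [ 98   5 215]
410 215 [560.3 -66.4  36.2] [90 10 50]
465 183 [ 618.  -165.2   36.2] [150   7  72]
451 190 [ 605.3 -140.    36.5] [30  5 53]
340 320 [370.5  58.3  -1.1] [ 15 184 162]
395 259 [482.1 -41.2  16.9] [ 21 115 129]
((366.8975830078125, 226.65447998046875), (151.3985137939453, 235.27561950683594), 89.43273162841797) 34121.5
```

```bash
cat >> h.py <<'E'
def onplane(n,uv,z):
    c=optics.get_calibration(n);K=c["intrinsics"];uv=np.atleast_2d(uv).astype(float)
    r_=np.stack([(uv[:,0]-K[0,2])/K[0,0],(uv[:,1]-K[1,2])/K[1,1],np.ones(len(uv))],-1)@np.asarray(c["orientation"]).T
    e=np.asarray(c["eye"]);t=(z-e[2])/r_[:,2]
    return (e+r_*t[:,None])[:,:2]
def proj(n,X):
    c=optics.get_calibration(n);K=c["intrinsics"]
    q=(np.atleast_2d(X)-np.asarray(c["eye"]))@np.asarray(c["orientation"])
    return np.stack([q[:,0]/q[:,2]*K[0,0]+K[0,2],q[:,1]/q[:,2]*K[1,1]+K[1,2]],-1)
def rect(n,mask,z):
    cs,_=cv2.findContours(mask.astype(np.uint8),cv2.RETR_EXTERNAL,cv2.CHAIN_APPROX_NONE);c=max(cs,key=cv2.contourArea)
    q=onplane(n,c[:,0,:],z).astype(np.float32)
    (cx,cy),(w,h),a=cv2.minAreaRect(q)
    # line-fit refinement of sides
    th=np.deg2rad(a);
    if h<w: w,h=h,w; th+=np.pi/2
    th=(th+np.pi/2)%np.pi-np.pi/2
    if abs(th)>np.pi/4: pass
    for _ in range(3):
        R=np.array([[np.cos(th),-np.sin(th)],[np.sin(th),np.cos(th)]])
        l=(q-[cx,cy])@R
        angs=[];lim={}
        for ax,half,oth in((0,w/2,h/2),(1,h/2,w/2)):
            for s in(-1,1):
                k=(abs(s*l[:,ax]-half)<4)&(abs(l[:,1-ax])<oth-8)
                if k.sum()<8: continue
                co=np.polyfit(l[k,1-ax],l[k,ax],1)
                co=np.polyfit(l[k,1-ax],l[k,ax],1)
                lim[ax,s]=np.median(l[k,ax]); angs.append((( -co[0] if ax==0 else co[0]),k.sum()))
        dth=sum(a_*n_ for a_,n_ in angs)/sum(n_ for _,n_ in angs)
        sh=np.array([(lim[0,1]+lim[0,-1])/2,(lim[1,1]+lim[1,-1])/2]);w=lim[0,1]-lim[0,-1];h=lim[1,1]-lim[1,-1]
        cx,cy=np.array([cx,cy])+R@sh; th+=dth
    return np.array([cx,cy]),w,h,th,[a_ for a_,_ in angs]
def tojig(J,q): # J=(ox,oy,yaw)
    R=np.array([[np.cos(J[2]),-np.sin(J[2])],[np.sin(J[2]),np.cos(J[2])]])
    return (np.atleast_2d(q)-J[:2])@R
def toworld(J,q):
    R=np.array([[np.cos(J[2]),-np.sin(J[2])],[np.sin(J[2]),np.cos(J[2])]])
    return np.atleast_2d(q)@R.T+J[:2]
E
python3 - <<'E'
from h import *
f=np.load("top0.npz");p,d=f["p"],f["d"]
P,m,hsv,z=topmeasure(p,d)
# fix z bias ~ -1.5
b=m&(z>8)
print("board",rect("top",b,18))
pm=(z>30)&(hsv[...,2]<190)&(hsv[...,1]>100); pm[:, :292]=0; pm[:,392:]=0; pm[:180]=0; pm[262:]=0
pm=cv2.morphologyEx(pm.astype(np.uint8),cv2.MORPH_OPEN,np.ones((3,3)))
print("panel",rect("top",pm,40))
c,w,h,th,_=rect("top",b,18)
R=np.array([[np.cos(th),-np.sin(th)],[np.sin(th),np.cos(th)]])
o=c-R@np.array([0,-12.5]);J=(o[0],o[1],th);print("J",J)
pc,_,_,pt,_=rect("top",pm,40);print("panel in jig",tojig(J,pc),pt-th)
bl=m&(z>24)&(hsv[...,1]<80)&(hsv[...,2]<110);bl[:,:388]=0
q=onplane("top",np.argwhere(bl)[:,::-1],37.5);j=tojig(J,q)-[40,-85]
rr=np.hypot(*j.T);k=(rr>80)&(rr<126);print(k.sum(),rr.max());mm=j[k].mean(0)
a=np.arctan2(mm[1],mm[0])%(2*np.pi);print("a",a,"cam",5.323-a)
L=toworld(J,np.array([40,-85])+115*np.array([np.cos(a),np.sin(a)]));print("lever end",L)
im=p[:,:,::-1].copy()
for X,Z in [((95,27.5),34),((37,120),34),((-60,-69),38),((40,-85),37),((40,40),40),((-110,172),46),((112,172),46),((-135,-225),18),((135,-225),18),((135,200),18),((-135,200),18)]:
    u=proj("top",np.r_[toworld(J,X)[0],Z])[0];cv2.drawMarker(im,tuple(int(round(x)) for x in u),(255,0,255),0,8,1)
u=proj("top",np.r_[L[0],37])[0];cv2.drawMarker(im,tuple(int(round(x)) for x in u),(255,255,0),0,8,1)
cv2.imwrite("pics/chk.png",cv2.resize(im[130:320,230:530],None,fx=2.6,fy=2.6))
print("bolt",onplane("top",[[512,253]],0), P[253,512])
E
```

```text
board (array([543.05163519,  11.96206911]), np.float64(273.30262145291647), np.float64(422.46676226915355), np.float64(0.019518352556116215), [np.float64(0.0010677172057973795), np.float64(-0.030366513139530902), np.float64(0.000543071893159146), np.float64(-9.824250641404057e-05)])
panel (array([549.45364537,  57.01873237]), np.float64(108.33148488362151), np.float64(157.7891941124892), np.float64(0.039456477709095335), [np.float64(-0.0008223856083837833), np.float64(0.0029754186136680466), np.float64(-0.005602821037379448), np.float64(0.0022398733167677044)])
J (np.float64(542.8076712735285), np.float64(24.45968815038067), np.float64(0.019518352556116215))
panel in jig [[ 7.28016674 32.42313224]] 0.01993812515297912
234 122.83006398157295
a 5.022363812616257 cam 0.3006361873837431
lever end [[ 621.66881141 -168.55717875]]
bolt [[ 494.071546   -258.28609134]] [ 493.74624395 -255.82810593    8.09258125]
```

View pics/chk.png

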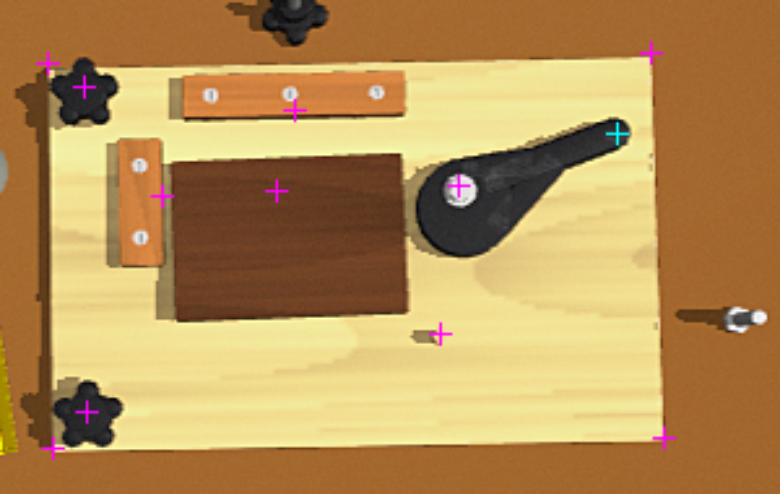

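The top view shows the jig nearly square to the world (yaw ≈ 0.02). The blank is about 33 mm short of the fence, and the lever is at ≈ 0.3. In the crop the overlaid markers match the board corners and knobs. Next I shut the fingers, square up and go to the blank's open side.

Emit:
jog_arm(
  delta_pos=[
    [0, 0, 0],
    [0, 0, 0],
    [2.12, -3.47, 0],
    [2.12, -3.47, 0],
    [2.12, -3.47, 0],
    [2.12, -3.47, 0],
    [2.12, -3.47, 0],
    [2.12, -3.47, 0],
    [2.12, -3.47, 0],
    [2.12, -3.47, 0],
    [2.12, -3.47, 0],
    [2.12, -3.47, 0],
    [2.12, -3.47, 0],
    [2.12, -3.47, 0],
    [2.12, -3.47, 0],
    [2.12, -3.47, 0],
    [2.12, -3.47, 0],
    [2.12, -3.47, 0],
  ],
  roll=[7.2, 7.2, 0, 0, 0, 0, 0, 0, 0, 0, 0, 0, 0, 0, 0, 0, 0, 0],
  gripper=0,
)

```text
time_s: 1.9
eef_pos: [469.1, 57.1, 192.9]
ee_rot: [[1.0, 0.019, -0.001], [0.019, -1.0, -0.0], [-0.001, 0.0, -1.0]]
contact_force: [0.2, -1.0, -0.3]
grip_width: -0.0
```

Emit:
jog_arm(
  delta_pos=[
    [0, 0, 4],
    [0, 0, 4],
    [0, 0, 4],
    [0, 0, 3],
    [0, 0, 1.5],
    [0, 0, 0],
    [0, 0, 0],
  ],
  roll=[0, 0, 0, 0, 0, 0, 0],
)

```text
time_s: 2.6
eef_pos: [468.5, 55.4, 28.3]
ee_rot: [[1.0, 0.018, -0.001], [0.018, -1.0, 0.0], [-0.001, -0.0, -1.0]]
contact_force: [-0.2, 0.0, 0.5]
grip_width: 0.1
```

Run:
```python
from h import *
s=telemetry.sense();print(s["eef_pos"],s["contact_force"])
J=np.array([542.8,24.5,.0195]);print(tojig(J,s["eef_pos"][:2]))
p,d=optics.read_camera("scene");cv2.imwrite("pics/s1.png",p[100:400,150:450,::-1].repeat(2,0).repeat(2,1))
```

```text
[468.45024164  55.38098821  28.30958981] [-0.22229551  0.02758752  0.50377552]
[[-73.73348196  32.32484555]]
```

View pics/s1.png

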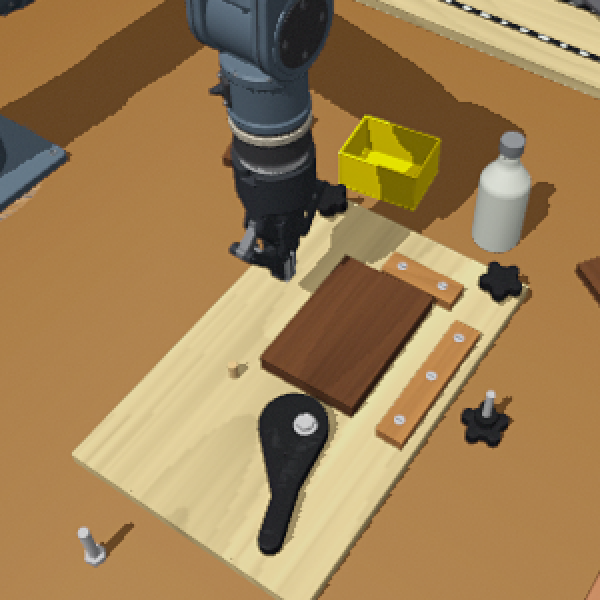

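The shut fingertip stands just off the blank's open long side, with its tip near (285,275) in the crop. Now I push towards the fence.

Emit:
jog_arm(
  delta_pos=[
    [0.5, 0, 0.1],
    [0.5, 0, 0],
    [0.4, 0, 0],
    [0.4, 0, 0],
    [0.4, 0, 0],
    [0.4, 0, 0],
    [0.4, 0, 0],
    [0.4, 0, 0],
    [0.4, 0, 0],
    [0.4, 0, 0],
    [0, 0, 0],
  ],
  roll=[0, 0, 0, 0, 0, 0, 0, 0, 0, 0, 0],
)

```text
time_s: 3.75
eef_pos: [511.4, 56.1, 27.4]
ee_rot: [[1.0, 0.018, 0.0], [0.018, -1.0, -0.0], [0.0, 0.0, -1.0]]
contact_force: [-0.5, -0.3, 0.2]
grip_width: 0.1
```

```bash
cat > meas.py <<'E'
from h import *
import sys
J=np.array([542.8,24.46,.0195])
s=telemetry.sense();print("tcp",s["eef_pos"].round(1),"F",s["contact_force"].round(1),"jig",tojig(J,s["eef_pos"][:2]).round(1),"t",s["time_s"])
p,d=optics.read_camera("top");cv2.imwrite("pics/"+sys.argv[1]+".png",cv2.resize(np.ascontiguousarray(p[130:320,230:530,::-1]),None,fx=2.6,fy=2.6))
p,d=optics.read_camera("scene");cv2.imwrite("pics/"+sys.argv[1]+"s.png",p[100:400,150:450,::-1].repeat(2,0).repeat(2,1))
E
python3 meas.py m1
```

```text
tcp [511.4  56.1  27.4] F [-0.5 -0.3  0.2] jig [[-30.8  32.2]] t 3.75
```

View pics/m1s.png

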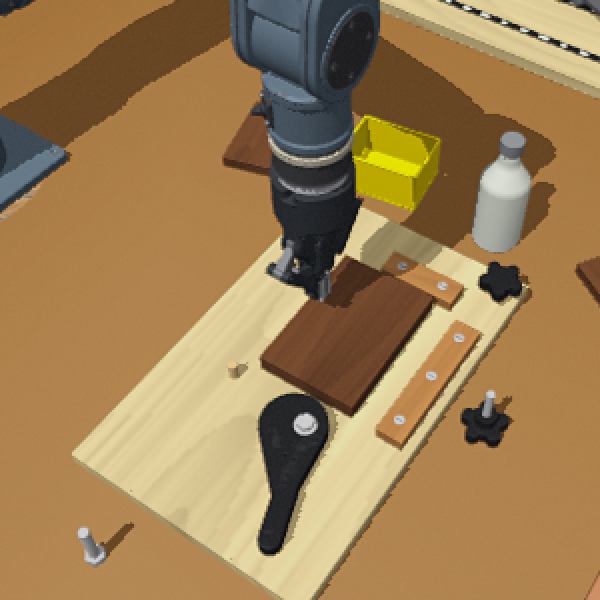

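View pics/m1.png

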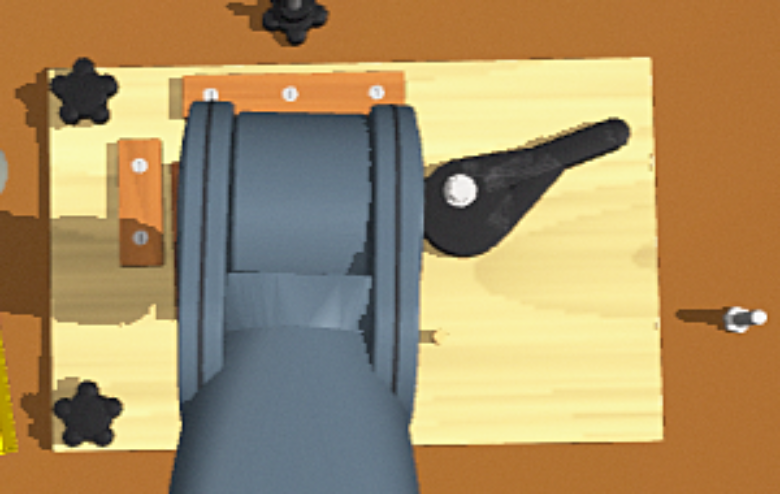

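Run:
```python
from h import *
s=telemetry.sense();e=s["eef_pos"]
print((proj("scene",[e,e+[0,0,19]])-[150,100])*2)
J=np.array([542.8,24.46,.0195])
for X in [(-47.7,32,40),(-47.7,32,18)]:
    print((proj("scene",np.r_[toworld(J,X[:2])[0],X[2]])-[150,100])*2)
p,d=optics.read_camera("scene");P=cloud("scene",d)
for x,y in [(325,293),(318,285),(322,300),(330,290),(335,300),(310,295),(306,302),(340,310)]:
    v,u=100+y//2,150+x//2;print(x,y,P[v,u].round(1),tojig(J,P[v,u][:2]).round(1))
cv2.imwrite("pics/z1.png",cv2.resize(np.ascontiguousarray(p[200:270,270:370,::-1]),None,fx=8,fy=8,interpolation=0))
```

```text
[[317.29676219 316.05696535]
 [316.79802211 304.93203   ]]
[[303.98912431 302.01498069]]
[[304.78580566 314.7777133 ]]
325 293 [522.1  54.2  77.9] [[-20.1  30.1]]
318 285 [517.9  50.5  91.3] [[-24.4  26.5]]
322 300 [508.   68.8  39.3] [[-34.   45.1]]
330 290 [506.9  84.7  38.9] [[-34.8  60.9]]
335 300 [518.7  75.4  40.2] [[-23.1  51.4]]
310 295 [511.7  44.8  77. ] [[-30.7  20.9]]
306 302 [496.1  56.8  39.9] [[-46.   33.3]]
340 310 [530.5  69.4  38.3] [[-11.4  45.2]]
```

View pics/z1.png

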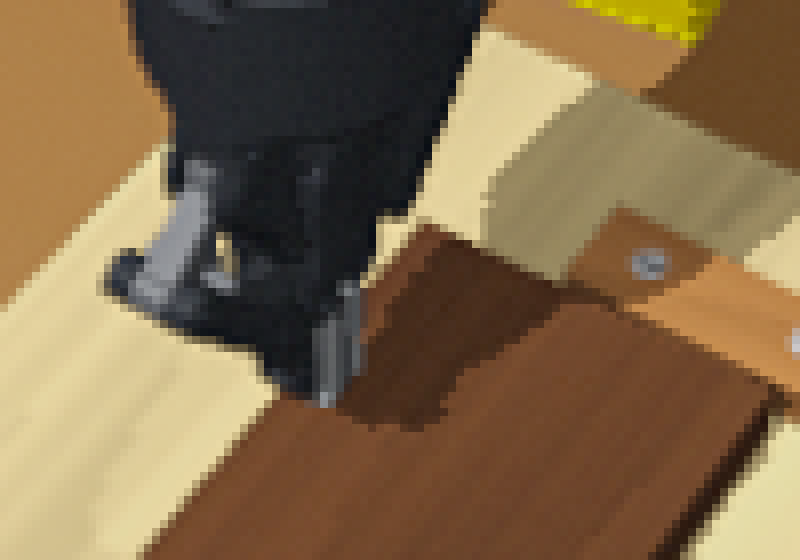

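Run:
```python
from h import *
J=np.array([542.8,24.46,.0195])
s=telemetry.sense();print(s)
p,d=optics.read_camera("scene");P=cloud("scene",d)
for x,y in [(330,398),(325,380),(345,330),(352,290),(300,385),(270,360),(240,330),(180,320),(130,285),(120,260),(160,260),(200,190)]:
    v,u=200+y//8,270+x//8;print(x,y,P[v,u].round(1),tojig(J,P[v,u][:2]).round(1))
p,d=optics.read_camera("wrist");cv2.imwrite("pics/w1.png",p[:,:,::-1])
```

```text
{'time_s': 3.9, 'qpos': array([-2.10902953e-02,  4.89942571e-02, -2.31344378e-01,  1.29084775e+00,
       -1.90656233e-06,  3.10202518e+00]), 'joint_velocities': array([ 0.00036474, -0.0038864 , -0.0030087 ,  0.00120294, -0.00047073,
       -0.00045777]), 'joint_torque': array([-1.61780458e-02, -3.31029940e+01,  3.13569438e+01, -1.75746996e-02,
       -3.15774232e-04,  1.70180738e-05]), 'eef_pos': array([510.61370499,  56.14361699,  27.33222443]), 'ee_rot': array([[ 9.99829226e-01,  1.84761251e-02, -3.90011329e-04],
       [ 1.84761290e-02, -9.99829302e-01,  6.31968746e-06],
       [-3.89827992e-04, -1.35245079e-05, -9.99999924e-01]]), 'contact_force': array([-0.56300965, -0.25585551, -0.69927074]), 'torque': array([0.03609439, 0.00939421, 0.04915674]), 'grip_width': 0.23834974160314396}
330 398 [521.5  51.3  70.8] [[-20.7  27.3]]
325 380 [521.3  48.7  79.8] [[-21.   24.6]]
345 330 [522.2  57.9  90. ] [[-19.9  33.8]]
352 290 [520.3  64.2  97.9] [[-21.7  40.2]]
300 385 [517.2  44.1  78.4] [[-25.2  20.1]]
270 360 [509.2  41.9  84.4] [[-33.3  18.1]]
240 330 [523.7  16.  133.3] [[-19.2  -8.1]]
180 320 [522.1  -4.3 155.4] [[-21.2 -28.4]]
130 285 [507.5  -2.8 157.9] [[-35.8 -26.5]]
120 260 [5.028e+02 5.000e-01 1.599e+02] [[-40.4 -23.1]]
160 260 [510.7   5.2 160.8] [[-32.5 -18.7]]
200 190 [513.7  17.4 175.9] [[-29.2  -6.5]]
```

View pics/w1.png

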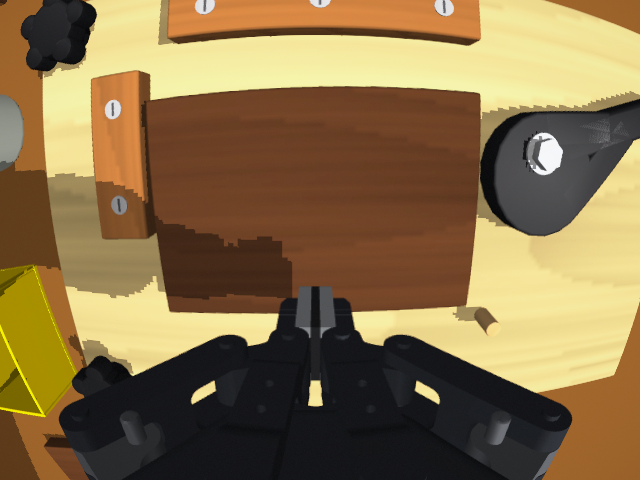

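Run:
```python
from h import *
J=np.array([542.8,24.46,.0195])
s=telemetry.sense()
p,d=optics.read_camera("wrist");c=optics.get_calibration("wrist");K=c["intrinsics"];M=np.asarray(c["mount"])
for u,v in [(316,290),(305,295),(328,295),(312,310),(316,288),(320,200),(250,150),(400,330),(130,320),(320,60),(320,25),(540,190)]:
    x,y=(u-K[0,2]),(v-K[1,2]);rr=np.hypot(x,y);th=rr/K[0,0]
    ray=np.array([np.tan(th)*x/rr,np.tan(th)*y/rr,1])*d[v,u]
    t=(M@np.r_[ray,1])[:3]; w=s["ee_rot"]@t+s["eef_pos"]
    print((u,v),"tool",t.round(1),"world",w.round(1),"jig",tojig(J,w[:2]).round(1))
```

```text
(316, 290) tool [ 11.8  -0.5 -46.2] world [522.4  56.9  73.6] jig [[-19.8  32.8]]
(305, 295) tool [ 11.9  -4.7 -51.2] world [522.4  61.1  78.6] jig [[-19.7  37. ]]
(328, 295) tool [ 11.5   4.1 -50.4] world [522.2  52.3  77.8] jig [[-20.   28.2]]
(312, 310) tool [ 11.3  -2.  -62.6] world [521.9  58.3  90. ] jig [[-20.3  34.3]]
(316, 288) tool [ 12.   -0.5 -44.7] world [522.6  56.9  72.1] jig [[-19.6  32.8]]
(320, 200) tool [ 41.3   1.4 -11.3] world [551.9  55.5  38.6] jig [[ 9.7 30.9]]
(250, 150) tool [ 64.8 -30.3 -12.5] world [574.8  87.6  39.9] jig [[33.3 62.5]]
(400, 330) tool [-39.6  49.6   8.8] world [471.9   5.8  18.6] jig [[-71.2 -17.3]]
(130, 320) tool [ -37.5 -118.9   10.1] world [471.  174.3  17.2] jig [[-68.9 151.3]]
(320, 60) tool [109.7   1.6   8.3] world [620.3  56.6  19. ] jig [[78.1 30.6]]
(320, 25) tool [124.2   1.4  -6.1] world [634.8  57.   33.5] jig [[92.6 30.8]]
(540, 190) tool [ 49.3 116.2 -11.8] world [562.  -59.1  39.2] jig [[ 17.6 -84. ]]
```

Both the wrist and scene depth put the lowest visible fingertip about 43 mm above the reported TCP, at z ≈ 70 rather than 27. The contact force is zero and the blank hasn't moved, so the real tips are hovering over it. I'll back off and lower carefully while watching the force.

Emit:
jog_arm(
  delta_pos=[
    [-2.3, 0, 0],
    [-2.3, 0, 0],
    [0, 0, 0.5],
    [0, 0, 0.5],
    [0, 0, 0],
  ],
  roll=[0, 0, 0, 0, 0],
)

```text
time_s: 4.55
eef_pos: [464.8, 55.3, 16.6]
ee_rot: [[1.0, 0.018, -0.0], [0.018, -1.0, 0.0], [-0.0, -0.0, -1.0]]
contact_force: [-0.5, -0.6, -0.9]
grip_width: 0.2
```

```bash
cat > tip.py <<'E'
from h import *
J=np.array([542.8,24.46,.0195])
s=telemetry.sense();e=s["eef_pos"]
p,d=optics.read_camera("scene");P=cloud("scene",d)
m=(np.hypot(P[...,0]-e[0],P[...,1]-e[1])<22)&(P[...,2]<150)&(p.max(-1)<140)&(P[...,2]>21)
q=P[m];print("tcp",e.round(1),"F",s["contact_force"].round(1),"lowest tip pts",np.sort(q[:,2])[:12].round(1))
k=q[q[:,2]<np.sort(q[:,2])[5]+20];print("extent of tip jig",tojig(J,k[:,:2]).min(0),tojig(J,k[:,:2]).max(0), "tcp jig",tojig(J,e[:2]))
u,v=proj("scene",e)[0].astype(int)
cv2.imwrite("pics/tip.png",cv2.resize(np.ascontiguousarray(p[v-60:v+40,u-60:u+60,::-1]),None,fx=6,fy=6,interpolation=0))
E
python3 tip.py
```

```text
tcp [464.8  55.3  16.6] F [-0.5 -0.6 -0.9] lowest tip pts [55.7 57.  58.6 58.9 60.3 60.5 60.6 61.2 61.7 61.9 63.7 63.9]
extent of tip jig [-82.30510858  18.24305296] [-65.72951961  46.01034773] tcp jig [[-77.33873653  32.33703816]]
```

View pics/tip.png

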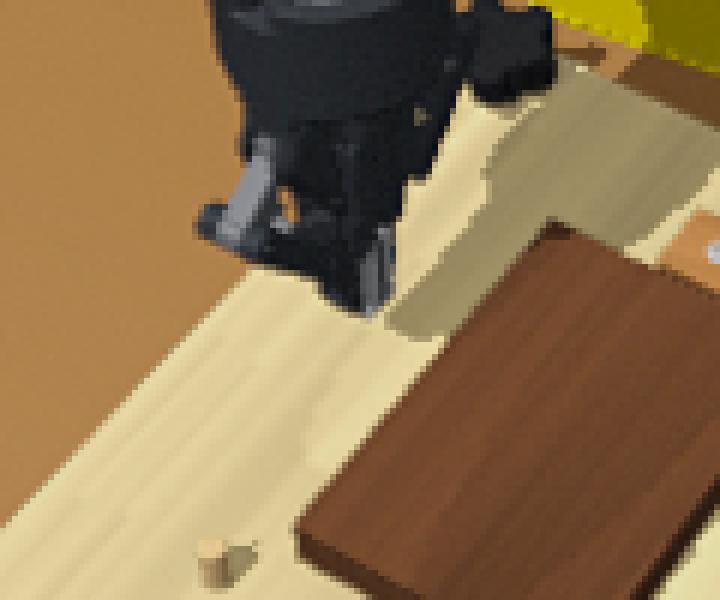

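The fingertip hovers with nothing under it (about z 56 with the TCP reading 16.6), which confirms a ~40 mm offset. I'll lower further.

Emit:
jog_arm(
  delta_pos=[
    [0, 0, 0.8],
    [0, 0, 0.7],
    [0, 0, 0.5],
    [0, 0, 0.5],
    [0, 0, 0],
    [0, 0, 0],
  ],
  roll=[0, 0, 0, 0, 0, 0],
)

```text
time_s: 5.2
eef_pos: [464.6, 55.3, -7.8]
ee_rot: [[1.0, 0.018, -0.0], [0.018, -1.0, 0.0], [-0.0, -0.0, -1.0]]
contact_force: [-0.4, -0.3, 0.2]
grip_width: 0.0
```

```bash
python3 tip.py
```

```text
tcp [464.6  55.3  -7.8] F [-0.4 -0.3  0.2] lowest tip pts [30.9 33.9 35.5 35.5 37.6 37.7 38.8 39.9 39.9 40.6 40.7 40.8]
extent of tip jig [-82.29127238  17.32198985] [-65.48181292  38.63870858] tcp jig [[-77.53722456  32.37020766]]
```

View pics/tip.png

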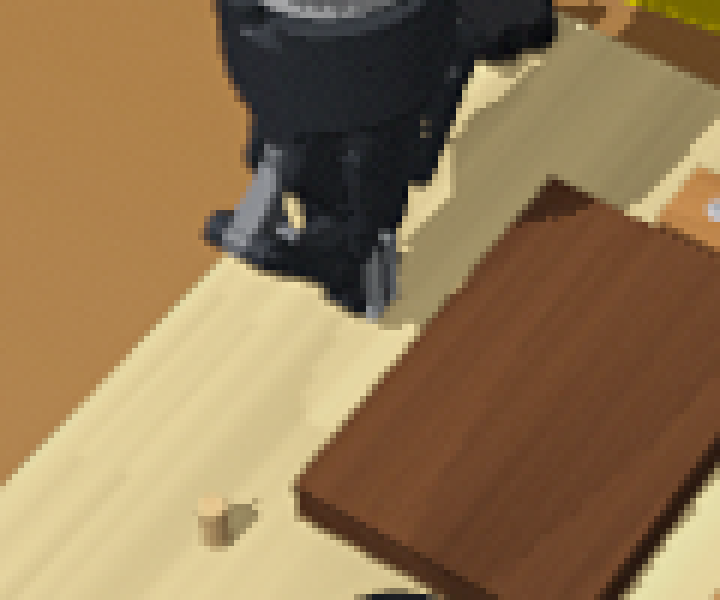

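Emit:
jog_arm(
  delta_pos=[
    [0, 0, 0.4],
    [0.5, 0, 0],
    [0.5, 0, 0],
    [0.5, 0, 0],
    [0.4, 0, 0],
    [0.3, 0, 0],
    [0.3, 0, 0],
    [0.3, 0, 0],
    [0.3, 0, 0],
    [0, 0, 0],
  ],
  roll=[0, 0, 0, 0, 0, 0, 0, 0, 0, 0],
)

```text
time_s: 6.25
eef_pos: [496.6, 55.8, -11.7]
ee_rot: [[1.0, 0.018, 0.001], [0.018, -1.0, 0.0], [0.001, -0.0, -1.0]]
contact_force: [-0.4, 1.3, -0.5]
grip_width: 0.2
```

```bash
python3 meas.py m2
```

```text
tcp [496.6  55.8 -11.7] F [-0.4  1.3 -0.5] jig [[-45.6  32.3]] t 6.25
```

View pics/m2s.png

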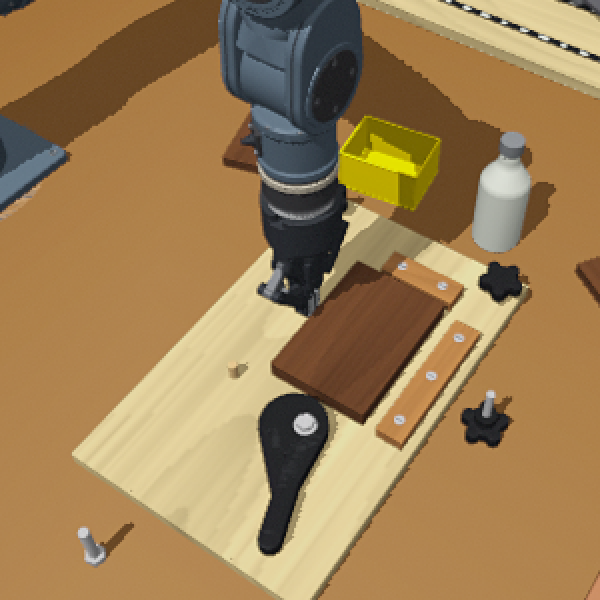

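The blank is following; its near corner moved from (262,358) to (272,368). I continue to the fence.

Emit:
jog_arm(
  delta_pos=[
    [0.3, 0, 0],
    [0.3, 0, 0],
    [0.3, 0, 0],
    [0.3, 0, 0],
    [0.3, 0, 0],
    [0.2, 0, 0],
    [0.1, 0, 0],
    [0, 0, 0],
  ],
  roll=[0, 0, 0, 0, 0, 0, 0, 0],
)

```text
time_s: 7.15
eef_pos: [512.1, 56.1, -11.7]
ee_rot: [[1.0, 0.018, -0.004], [0.018, -1.0, -0.0], [-0.004, 0.0, -1.0]]
contact_force: [-6.1, -0.6, 3.9]
grip_width: 0.2
```

Emit:
jog_arm(
  delta_pos=[
    [0.1, 0, 0],
    [0.1, 0, 0],
    [0, 0, 0],
  ],
  roll=[0, 0, 0],
)

```text
time_s: 7.45
eef_pos: [512.0, 56.1, -11.7]
ee_rot: [[1.0, 0.019, -0.008], [0.019, -1.0, -0.001], [-0.008, 0.001, -1.0]]
contact_force: [-10.1, -1.2, 8.5]
grip_width: 0.3
```

```bash
python3 meas.py m3
python3 - <<'E'
from h import *
J=np.array([542.8,24.46,.0195])
p,d=optics.read_camera("scene");P=cloud("scene",d);hsv=cv2.cvtColor(p,cv2.COLOR_RGB2HSV)
j=tojig(J,P[...,:2].reshape(-1,2)).reshape(480,640,2)
m=(P[...,2]>36)&(P[...,2]<43)&(hsv[...,1]>110)&(hsv[...,2]<170)&(hsv[...,0]<15)&(abs(j[...,0]-40)<75)&(abs(j[...,1]-40)<95)
q=j[m]
for y in(-30,0,30,60,90,105):
    k=abs(q[:,1]-y)<6;print(y,"x max",np.percentile(q[k,0],99).round(1),"min",np.percentile(q[k,0],1).round(1))
E
```

```text
tcp [512.   56.1 -11.7] F [-10.1  -1.2   8.5] jig [[-30.2  32.2]] t 7.45
-30 x max 90.8 min -16.5
0 x max 90.7 min -15.4
30 x max 90.6 min -16.3
60 x max 89.9 min -15.8
90 x max 90.6 min -16.5
105 x max 90.6 min -16.5
```

View pics/m3s.png

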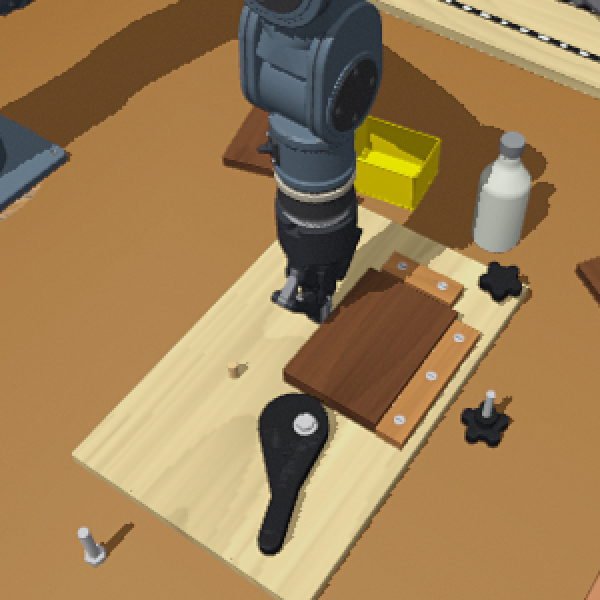

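The blank now lies along the fence with no gap, its edges are parallel, and the force rose to ~10 N. I back off, raise, and start turning the tool for the lever.

Emit:
jog_arm(
  delta_pos=[
    [-0.5, 0, 0],
    [-1, 0, 0],
    [-1.5, 0, 0],
    [0, 0, -2],
    [0, 0, -4],
    [0, 0, -4],
    [-4, 0, 0],
    [-4, 0, 0],
  ],
  roll=[0, 0, 0, 0, 0, 0, -8.5, -8.5],
)

```text
time_s: 8.4
eef_pos: [408.4, 48.4, 90.9]
ee_rot: [[0.949, 0.316, 0.007], [0.316, -0.949, -0.0], [0.006, 0.002, -1.0]]
contact_force: [-0.9, -0.4, -0.7]
grip_width: 0.2
```

```bash
cat > m4.py <<'E'
from h import *
import sys
s=telemetry.sense();print(s["eef_pos"].round(1),s["contact_force"].round(1),s["time_s"],"yaw",np.degrees(np.arctan2(s["ee_rot"][1,0],s["ee_rot"][0,0])),"q6",s["qpos"][5])
p,d=optics.read_camera("top");np.savez("last.npz",p=p,d=d)
P,m,hsv,z=topmeasure(p,d)
J=np.array([542.8,24.46,.0195])
pm=(z>30)&(hsv[...,2]<190)&(hsv[...,1]>100)&(z<60)
j=tojig(J,P[...,:2].reshape(-1,2)).reshape(480,640,2)
pm&=(j[...,0]<93)&(j[...,0]>-80)&(j[...,1]>-50)&(j[...,1]<124)
pm=cv2.morphologyEx(pm.astype(np.uint8),cv2.MORPH_OPEN,np.ones((3,3)))
try:
    pc,w,h,pt,_=rect("top",pm,40);print("panel jig",tojig(J,pc),w,h,"ang",pt-J[2])
except Exception as e: print("panel",e)
bl=m&(z>24)&(z<45)&(hsv[...,1]<80)&(hsv[...,2]<110)
jj=tojig(J,onplane("top",np.argwhere(bl)[:,::-1],37.5))-[40,-85];rr=np.hypot(*jj.T);k=(rr>80)&(rr<126)
mm=jj[k].mean(0);a=np.arctan2(mm[1],mm[0])%(2*np.pi);print("n",k.sum(),"a",a,"cam",5.323-a)
cv2.imwrite("pics/"+sys.argv[1]+".png",cv2.resize(np.ascontiguousarray(p[130:320,230:530,::-1]),None,fx=2.6,fy=2.6))
E
python3 m4.py m4
```

```text
[408.4  48.4  90.9] [-0.9 -0.4 -0.7] 8.4 yaw 18.44637766406401 q6 2.773917476459335
panel jig [[36.78335947 31.3299749 ]] 108.14058044727847 157.77283380475046 ang -0.00011313929112719348
n 234 a 5.02079122457006 cam 0.30220877542994007
```

View pics/m4.png

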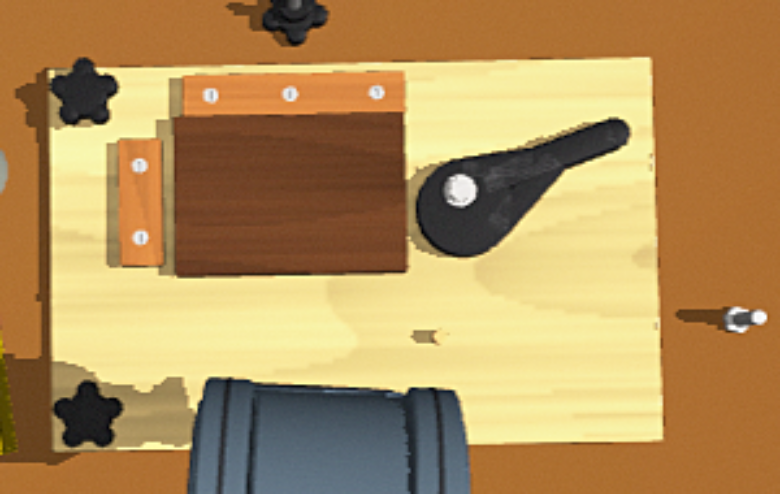

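Confirmed: the blank lies along the fence at 0.000 rad and the lever is still at ≈ 0.28. I turn the tool in place.

Emit:
jog_arm(
  delta_pos=[
    [0, 0, 0],
    [0, 0, 0],
    [0, 0, 0],
    [0, 0, 0],
    [0, 0, 0],
    [0, 0, 0],
    [0, 0, 0],
    [0, 0, 0],
    [0, 0, 0],
    [0, 0, 0],
    [0, 0, 0],
    [0, 0, 0],
    [0, 0, 0],
    [0, 0, 0],
    [0, 0, 0],
    [0, 0, 0],
    [0, 0, 0],
    [0, 0, 0],
    [0, 0, 0],
    [0, 0, 0],
  ],
  roll=[-8.5, -8.5, -8.5, -8.5, -8.5, -8.5, -8.5, -8.5, -8.5, -8.5, -8.5, -8.5, -8.5, -8.5, -8.5, -8.5, -8.5, -8.5, -8.5, -8.5],
)

```text
time_s: 10.45
eef_pos: [407.0, 48.3, 88.4]
ee_rot: [[-0.989, -0.145, 0.002], [-0.145, 0.989, -0.0], [-0.002, -0.0, -1.0]]
contact_force: [-0.8, 0.7, 0.2]
grip_width: -0.1
```

Emit:
jog_arm(
  delta_pos=[
    [0, 0, 0],
    [0, 0, 0],
  ],
  roll=[-8, -3.8],
)

```text
time_s: 10.65
eef_pos: [407.0, 48.3, 88.4]
ee_rot: [[-0.939, -0.343, 0.002], [-0.343, 0.939, 0.0], [-0.002, -0.001, -1.0]]
contact_force: [0.1, 1.3, 0.0]
grip_width: 0.2
```

```bash
cat > go.py <<'E'
from h import *
import sys
s=telemetry.sense();t=np.array([float(x) for x in sys.argv[1:4]])
print("tcp",s["eef_pos"].round(1),"F",s["contact_force"].round(1),"yaw",np.degrees(np.arctan2(s["ee_rot"][1,0],s["ee_rot"][0,0])).round(2),"q",s["qpos"].round(2),"cm in tool:",(s["ee_rot"].T@(t-s["eef_pos"])/10).round(2))
E
python3 go.py 648.7 -146.4 91
```

```text
tcp [407.   48.3  88.4] F [0.1 1.3 0. ] yaw -159.96 q [-0.05 -0.26 -0.39  1.44  0.   -0.4 ] cm in tool: [-16.04 -26.57  -0.21]
```

Emit:
jog_arm(
  delta_pos=[
    [-2, -3.32, 0],
    [-2, -3.32, 0],
    [-2, -3.32, 0],
    [-2, -3.32, 0],
    [-2, -3.32, 0],
    [-2, -3.32, 0],
    [-2, -3.32, 0],
    [-2, -3.32, 0],
    [0, 0, 3.5],
    [0, 0, 3.0],
    [0, 0, 0],
    [0, 0, 0],
  ],
  roll=[0, 0, 0, 0, 0, 0, 0, 0, 0, 0, 0, 0],
)

```text
time_s: 11.85
eef_pos: [646.3, -146.9, 22.6]
ee_rot: [[-0.941, -0.339, -0.002], [-0.339, 0.941, 0.001], [0.001, 0.001, -1.0]]
contact_force: [1.0, 0.2, 0.2]
grip_width: -0.1
```

```bash
python3 go.py 648.7 -146.4 -14; python3 meas.py m5
```

```text
tcp [ 646.3 -146.9   22.6] F [1.  0.2 0.2] yaw -160.16 q [-0.32  0.43  0.22  1.35  0.   -0.67] cm in tool: [-0.25 -0.04  3.66]
tcp [ 646.3 -146.9   22.6] F [1.  0.2 0.2] jig [[ 100.2 -173.3]] t 11.85
```

View pics/m5s.png

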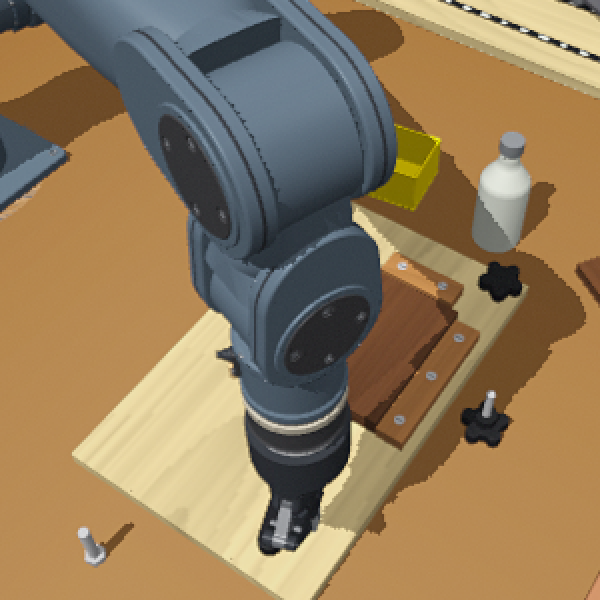

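Run:
```python
from h import *
J=np.array([540,24,.0195])
s=telemetry.sense()
p,d=optics.read_camera("wrist");c=optics.get_calibration("wrist");K=c["intrinsics"];M=np.asarray(c["mount"])
v,u=np.mgrid[0:480,0:640];x=u-K[0,2];y=v-K[1,2];rr=np.hypot(x,y)+1e-9;th=rr/K[0,0];t=np.tan(th)/rr
X=np.stack([t*x*d,t*y*d,d,np.ones_like(d)],-1)@M.T
T=X[...,:3];W=T@s["ee_rot"].T+s["eef_pos"]
dark=(p.max(-1)<110)
lev=dark&(W[...,2]>33)&(W[...,2]<42)&(d>0)
b=(W[lev][:,:2]-[581.7,-60.2]);r_=np.hypot(*b.T);k=(r_>78)&(r_<128)
print(k.sum(),"lever in tool x",np.percentile(T[lev][k][:,0],[1,50,99]),"tool y",np.percentile(T[lev][k][:,1],[1,99]))
mm=b[k].mean(0);print("world ang",np.degrees(np.arctan2(mm[1],mm[0])))
f=dark&(abs(T[...,0])<30)&(abs(T[...,1])<25)&(T[...,2]<-35)&(d>0)
q=T[f];print("finger z max",np.sort(q[:,2])[-8:].round(1),"x max near tip",np.percentile(q[q[:,2]>-60][:,0],[5,95]))
cv2.imwrite("pics/w5.png",p[:,:,::-1])
```

```text
8312 lever in tool x [-50.07158943  23.53128395  60.94758022] tool y [-17.53859358 216.56731872]
world ang -6.044802996243675
finger z max [-42.6 -42.5 -42.5 -42.5 -42.4 -42.4 -42.3 -42.3] x max near tip [ 5.67755433 10.442217  ]
```

View pics/w5.png

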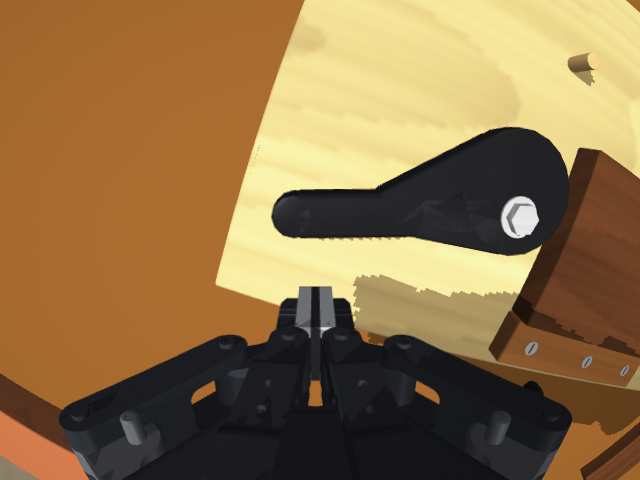

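The wrist view shows the lever parallel to the jaws' axis, from its end at (290,215) to the bolt at (520,215). The fingertip at (316,290) is clear on the +x side. I go down beside it.

Emit:
jog_arm(
  delta_pos=[
    [0, 0, 1.5],
    [0, 0, 1.5],
    [0, 0, 0.7],
    [0, 0, 0.3],
    [0, 0, 0],
    [0, 0, 0],
  ],
  roll=[0, 0, 0, 0, 0, 0],
)

```text
time_s: 12.6
eef_pos: [647.2, -147.2, -16.5]
ee_rot: [[-0.941, -0.34, 0.0], [-0.34, 0.941, -0.0], [-0.0, -0.0, -1.0]]
contact_force: [0.9, 0.7, -0.2]
grip_width: 0.2
```

```bash
python3 go.py 648.7 -146.4 -18
python3 - <<'E'
from h import *
p,d=optics.read_camera("wrist");cv2.imwrite("pics/w6.png",p[:,:,::-1])
E
```

```text
tcp [ 647.2 -147.2  -16.5] F [ 0.9  0.7 -0.2] yaw -160.15 q [-0.32  0.46  0.17  1.28  0.   -0.67] cm in tool: [-0.17  0.03  0.15]
```

View pics/w6.png

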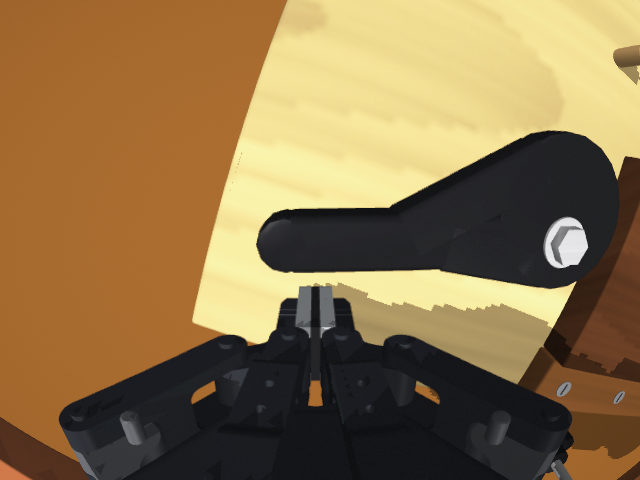

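I'm beside the lever at the right height. Next I close on it and swing along the arc.

Emit:
jog_arm(
  delta_pos=[
    [0.5, 0, 0],
    [0.4, 0, 0],
    [0.91, -0.16, 0],
    [0.91, -0.16, 0],
    [0.91, -0.16, 0],
    [0.91, -0.16, 0],
    [0.91, -0.16, 0],
    [0.91, -0.16, 0],
    [0.91, -0.16, 0],
    [0.91, -0.16, 0],
    [0, 0, 0],
  ],
  roll=[0, 0, 5, 5, 5, 5, 5, 5, 5, 5, 0],
)

```text
time_s: 13.75
eef_pos: [567.1, -166.1, -16.1]
ee_rot: [[-0.939, 0.345, 0.0], [0.345, 0.939, -0.0], [-0.0, -0.0, -1.0]]
contact_force: [0.2, -0.6, -0.5]
grip_width: -0.0
```

```bash
cat > lev.py <<'E'
from h import *
import sys
s=telemetry.sense()
B=np.array([581.7,-60.2]);g=s["eef_pos"][:2]-B;R=s["ee_rot"][:2,:2]
print("F",s["contact_force"].round(1),"tool F",(s["ee_rot"].T@s["contact_force"]).round(1),"tcp",s["eef_pos"].round(1),"rel bolt in tool axes",(R.T@g).round(1),"yaw",np.degrees(np.arctan2(R[1,0],R[0,0])).round(1))
# cam angle if lever parallel to tool y
u=-R[:,1];a=(np.arctan2(u[1],u[0])-.0195)%(2*np.pi);print("cam if parallel",5.323-a,"t",s["time_s"])
p,d=optics.read_camera("wrist");cv2.imwrite("pics/"+sys.argv[1]+".png",p[:,:,::-1])
E
python3 lev.py w7
```

```text
F [ 0.2 -0.6 -0.5] tool F [-0.4 -0.5  0.5] tcp [ 567.1 -166.1  -16.1] rel bolt in tool axes [ -22.8 -104.4] yaw 159.8
cam if parallel 0.9822479245747502 t 13.75
```

View pics/w7.png

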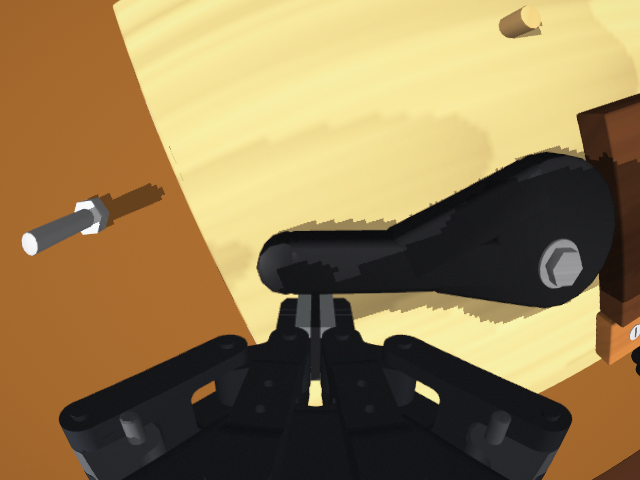

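The lever follows the fingertip in flat side contact. Continue.

Emit:
jog_arm(
  delta_pos=[
    [0.91, -0.16, 0],
    [0.91, -0.16, 0],
    [0.91, -0.16, 0],
    [0.91, -0.16, 0],
    [0.91, -0.16, 0],
    [0.91, -0.16, 0],
    [0.91, -0.16, 0],
    [0.91, -0.16, 0],
    [0.91, -0.16, 0],
    [0.91, -0.16, 0],
    [0, 0, 0],
  ],
  roll=[5, 5, 5, 5, 5, 5, 5, 5, 5, 5, 0],
)

```text
time_s: 14.9
eef_pos: [492.4, -116.9, -16.3]
ee_rot: [[-0.342, 0.94, 0.0], [0.94, 0.342, 0.0], [0.0, 0.0, -1.0]]
contact_force: [0.3, 0.2, -0.2]
grip_width: -0.0
```

```bash
python3 lev.py w8
```

```text
F [ 0.3  0.2 -0.2] tool F [0.1 0.3 0.2] tcp [ 492.4 -116.9  -16.3] rel bolt in tool axes [ -22.8 -103.3] yaw 110.0
cam if parallel 1.8520798450033804 t 14.9
```

View pics/w8.png

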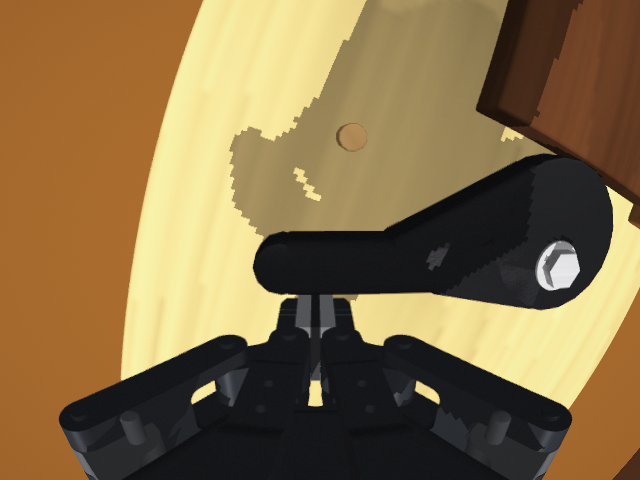

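Emit:
jog_arm(
  delta_pos=[
    [0.55, -0.1, 0],
    [0.55, -0.1, 0],
    [0.55, -0.1, 0],
    [0.55, -0.1, 0],
    [0.55, -0.1, 0],
    [0, 0, 0],
  ],
  roll=[3, 3, 3, 3, 3, 0],
)

```text
time_s: 15.55
eef_pos: [481.6, -94.1, -16.2]
ee_rot: [[-0.086, 0.996, 0.0], [0.996, 0.086, -0.005], [-0.005, -0.0, -1.0]]
contact_force: [-0.2, -4.0, 0.2]
grip_width: -0.0
```

```bash
python3 lev.py w9
```

```text
F [-0.2 -4.   0.2] tool F [-4.  -0.6 -0.2] tcp [481.6 -94.1 -16.2] rel bolt in tool axes [ -25.1 -102.6] yaw 94.9
cam if parallel 2.1146410814996917 t 15.55
```

View pics/w9.png

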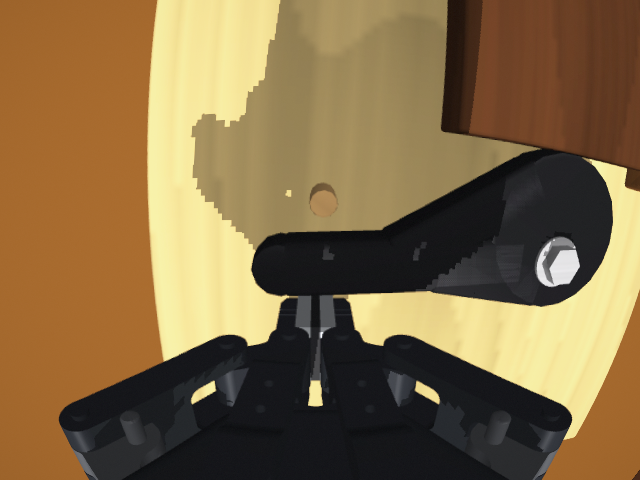

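Emit:
jog_arm(
  delta_pos=[
    [0.4, -0.07, 0],
    [0.4, -0.07, 0],
    [0.4, -0.07, 0],
    [0.2, 0, 0],
    [0, 0, 0],
  ],
  roll=[2, 2, 2, 0, 0],
)

```text
time_s: 16.1
eef_pos: [478.3, -81.3, -16.2]
ee_rot: [[0.019, 1.0, -0.001], [1.0, -0.019, -0.006], [-0.006, -0.001, -1.0]]
contact_force: [-1.1, -7.2, 0.4]
grip_width: 0.4
```

```bash
python3 lev.py w10
```

```text
F [-1.1 -7.2  0.4] tool F [-7.2 -1.  -0.4] tcp [478.3 -81.3 -16.2] rel bolt in tool axes [ -23.1 -102.9] yaw 88.9
cam if parallel 2.2201301422564055 t 16.1
```

View pics/w10.png

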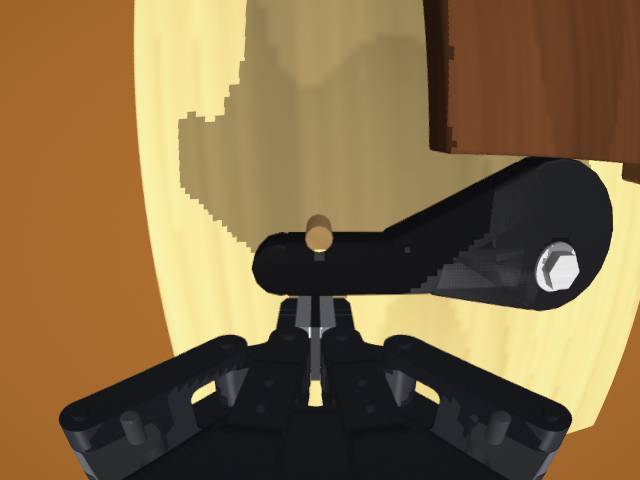

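Almost at the dowel. I press on in small steps until the force jumps.

Emit:
jog_arm(
  delta_pos=[
    [0.2, 0, 0],
    [0.1, 0, 0],
    [0, 0, 0],
  ],
  roll=[0, 0, 0],
)

```text
time_s: 16.45
eef_pos: [478.2, -81.1, -16.2]
ee_rot: [[0.021, 1.0, -0.002], [1.0, -0.021, -0.012], [-0.012, -0.001, -1.0]]
contact_force: [-2.8, -13.8, 0.8]
grip_width: 0.1
```

Emit:
jog_arm(
  delta_pos=[
    [0.2, 0, 0],
    [0.1, 0, 0],
    [0, 0, 0],
  ],
  roll=[0, 0, 0],
)

```text
time_s: 16.75
eef_pos: [478.2, -81.3, -16.0]
ee_rot: [[0.022, 1.0, -0.002], [1.0, -0.022, -0.019], [-0.019, -0.002, -1.0]]
contact_force: [-2.1, -19.3, -1.8]
grip_width: 0.3
```

From 7 to 19 N the lever did not move, so it is resting on the dowel. I back away and rise to check.

Emit:
jog_arm(
  delta_pos=[
    [-0.5, 0, 0],
    [-1, 0, 0],
    [-1.5, 0, 0],
    [-1.5, 0, 0],
    [0, 0, -3],
    [0, 0, -4],
    [0, 0, -4],
    [-4, 0, 0],
    [-4, 0, 0],
    [-4, 0, 0],
    [-4, 0, 0],
    [0, 0, 0],
  ],
  roll=[0, 0, 0, 0, 0, 0, 0, 0, 0, 0, 0, 0],
)

```text
time_s: 17.95
eef_pos: [474.0, -282.4, 93.1]
ee_rot: [[0.025, 1.0, 0.001], [1.0, -0.025, -0.002], [-0.002, 0.001, -1.0]]
contact_force: [0.4, 0.7, -0.0]
grip_width: -0.1
```

```bash
python3 m4.py m11; python3 meas.py m12
python3 - <<'E'
from h import *
J=np.array([539.6,24,.0195])
f=np.load("last.npz");p,d=f["p"],f["d"];P=cloud("top",d);j=tojig(J,P[...,:2].reshape(-1,2)).reshape(480,640,2);hsv=cv2.cvtColor(p,cv2.COLOR_RGB2HSV)
bl=(P[...,2]>30)&(P[...,2]<45)&(p.max(-1)<110)&(hsv[...,1]<80)
q=j[bl]-[40,-85];r_=np.hypot(*q.T);k=(r_>80)&(r_<126)&(abs(q[:,1])<60);m=q[k].mean(0);print(k.sum(),m,"cam",5.323-np.arctan2(m[1],m[0])%(2*np.pi))
E
```

```text
[ 474.  -282.4   93.1] [ 0.4  0.7 -0. ] 17.95 yaw 88.56360718975658 q6 0.93782483378735
panel jig [[37.04224692 40.94624774]] 107.95225443917604 160.31210019752274 ang -0.00860966672980628
n 253 a 3.1089551256783037 cam 2.2140448743216967
tcp [ 474.  -279.8   93. ] F [-0.5  1.  -0.2] jig [[ -74.8 -302.8]] t 18.0
239 [-99.69102147   3.66224062] cam 2.2181267466495482
```

View pics/m11.png

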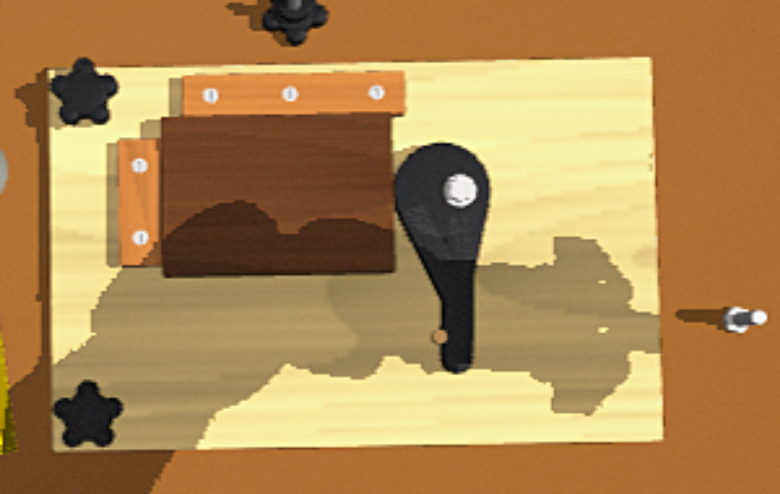

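View pics/m12s.png

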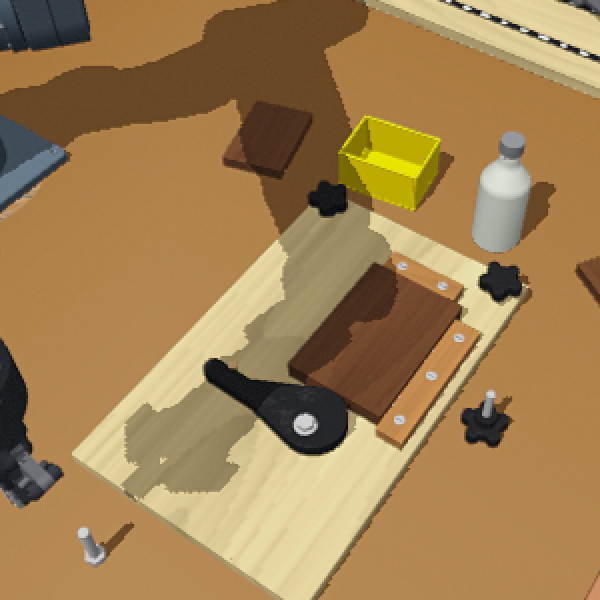

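The lever lies on the dowel at ≈ 2.22. The blank sits in the corner, measuring -0.009 rad. Since that mask touches the end stop, I check the blank's edges more closely.

Run:
```python
from h import *
J=np.array([539.6,24,.0195])
f=np.load("last.npz");p=f["p"];im=p[130:320,230:530,::-1]
cv2.imwrite("pics/z12.png",cv2.resize(np.ascontiguousarray(p[165:245,270:400,::-1]),None,fx=6,fy=6,interpolation=cv2.INTER_CUBIC))
hsv=cv2.cvtColor(p,cv2.COLOR_RGB2HSV).astype(int);v=hsv[...,2]
E=[];F=[]
for u in range(302,378,2):
    g=np.diff(v[:,u].astype(float))
    r0=172+np.argmin(g[172:182]); r1=225+np.argmax(g[225:245])
    E.append((u,r0+.5));F.append((u,r1+.5))
for n,X in(("fence side",E),("open side",F)):
    q=tojig(J,onplane("top",X,40));c=np.polyfit(q[:,1],q[:,0],1);c=np.polyfit(q[k:=abs(q[:,0]-np.polyval(c,q[:,1]))<2.5,1],q[k,0],1) if 1 else c
    print(n,"angle",-c[0],"x at y=40",np.polyval(c,40),k.sum())
s=telemetry.sense();print(s["time_s"],s["contact_force"])
```

```text
fence side angle 0.0009282099763329508 x at y=40 95.70793269112774 38
open side angle -0.0035719911446168025 x at y=40 -16.240262071103906 38
18.1 [-1.10466092  0.3218844   0.84790032]
```

View pics/z12.png

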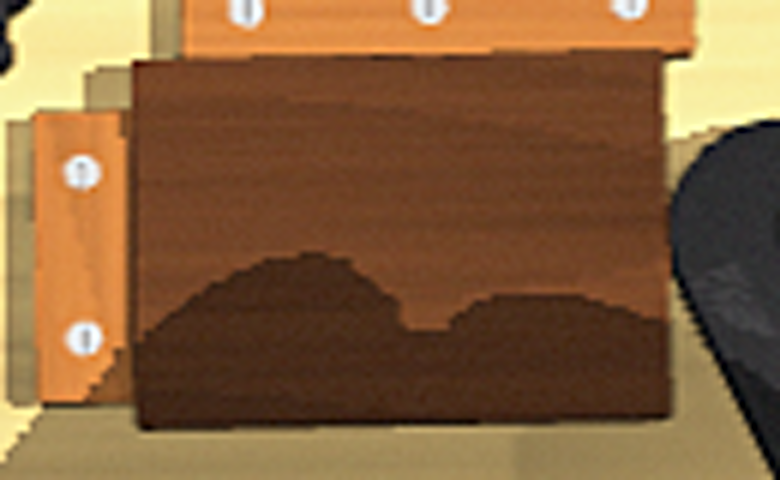

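The close-up shows the blank flush with the fence and the end stop, with the cam touching its edge at (668,210). It is parallel within about 0.004 rad, and the gripper is clear. I hand it in.

Run:
```python
from rig import telemetry, optics, r
print(r.job_done()); print(telemetry.sense()["time_s"])
```

```text
the job is handed in; nothing more can be done
None
the job is handed in; nothing more can be done
```

The blank is clamped in the corner between fence and end stop, and I handed the job in at about 18 s of the 51 s allowed. I pushed it along the fence with the shut fingertip while the lever was still at about 0.28 rad. Then I swung the lever clockwise onto the dowel.

**Last checks:**
- **Lever:** the images put it at about 2.22 rad. It did not move between 7 and 19 N of push.
- **Blank:** it lies flush with the fence and the end stop. The closer edge fit gives an angle within 0.004 rad of parallel. A first mask fit gave -0.009 rad, still inside the limit.
- **Bystanders:** the glue, bin, loose knob and bolt look unmoved in the images, though I did not measure their positions. The gripper was clear of everything at hand-in.

**What disagreed:**
- **Fingertip height:** the real fingertips end about 42 mm behind the reported TCP, according to both wrist and scene depth. My first push passed over the blank without touching it, so I redid it lower.
- **Jig position:** my first estimate was about 3 mm off in x, which I corrected from the blank once it was against the fence.
- **Not measured:** I could not measure the clamp force on the blank directly.

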